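# Cruet set to the table rack in reverse order

## Robot

A 6-joint arm with a two-finger parallel gripper is mounted at the origin on the work surface. World frame = base frame: x ahead of the robot, y to its left, z up, the work surface at z = 0. Lengths are in m, angles in rad, forces in N, time in s.
With the tool pointing down it reaches from about 0.2 to 0.875 m from the base axis. Payload 3.4 kg.
Tool frame: the origin (TCP) lies midway between the tips of the shut fingers; the grasp point (between the pads) lies 19 mm behind it (manip.grasp_offset is the distance from the TCP to the grasp point, in m); z points along the fingers, y is the line along which they close (so a half turn about z gives the same grasp; the last joint's range is limited). The gripper opens to 94 mm and grips with 3 to 60 N. Pads are 16 mm wide; open, the fingers measure 119 mm over their backs; the gripper's body (75 mm by 177 mm) begins 78 mm behind the grasp point.
Start: joints at [-1.307, 0.276, 1.505, -0, 1.361, -0.121], TCP at [0.216, -0.533, 0.205] pointing down, gripper open.
Joint ranges: [-2.89, 2.89], [-0.75, 2.08], [0.22, 2.7], [-1.18, 4.32], [0.11, 2.71], [-2.7, 2.7]. Speed limits (rad/s): [2.57, 2.57, 3.14, 3.14, 3.14, 3.14].

## Interface

Orientations are given as a unit quaternion [x, y, z, w].
In Python, from cell import manip, viewer gives the robot as it stands.
- The arm moves only by the tool move_arm, never from a script. Its argument "deltas" is a list of rows, each a list of 3 entries, a list of its own where there are three numbers: the finger opening in m, from 0 to 0.094, then the shift along the tool's x, y, z in m, then the turn, a rotation vector about the tool's x, y, z in rad. In form: [[gripper, [x, y, z], [ax, ay, az]], ...]. A call has 1 to 12 rows; each row shifts and turns the commanded pose from where the row before left it, along the tool's axes as they then stand; what a row does not reach is not made up. A row lasts 1/10 s, in which the tool goes at most 50 mm and 8.59 degrees, less where a joint would pass 70% of its speed; a pose out of reach is approached as far as the arm can. A call with a gripper value outside its range is refused whole. The fingers move at their own pace and stop on an object; "force" is the grip in N (left out, the last holds). Time passes only in rows, so rows that do not move let the fingers close. It gives the time, the measured TCP pose, the force, the opening and the grip force at its end, in the units of the state.
- manip.state(): the state, without advancing time (a new reading comes with each control period).
- viewer.capture(name): name is "scene" or "top" or "wrist"; returns a dict with "color" (480x640x3 uint8, red, green, blue), "depth" (480x640 float32, m along the optical axis (not along the pixel's ray), 0 where there is no reading), "fx", "fy", "cx", "cy" (pixels), "origin" and "rotation" of the camera in the world; the wrist camera has in their place "mount" (4x4, takes a point from camera to tool coordinates, whose origin is the TCP and whose axes are the flange's). Camera axes: x right, y down, z forward; pixel columns grow to the right and rows downward; lengths in m; the calibration is good to about 2 mm. A picture is of the moment at which its call begins: read the wrist's pose just before it.
- manip.finish_job(): hands the job in; it is judged then, once.
The state is a dict: "t": time; "q": joint angles; "joint_velocities": joint speeds; "joint_efforts": joint torques, N m; "tool_pos": TCP position; "orientation": TCP orientation; "force": force on the tool from outside, world axes, zero at the start; "wrist_torque": the same for the moment, N m; "grip_width": finger opening in m; "gripper_force": force on a finger pad.
Only numpy, scipy, OpenCV 4.12 (cv2) and the standard library are available. Lean on these libraries where they do the work, as an engineer would, in place of code of your own. Each camera call takes 0.05 s, during which the arm holds its last target. There are 200 camera calls.

## Task

Move the pepper mill, salt shaker, vinegar bottle and mustard pot from the dark steel caddy to the light-wood table rack, one to a pocket and in reverse order, so that the guests across the table read the row as you do now: the thing at the left end of the caddy goes to the right end of the rack, and so on. Keep each thing upright all the way, set it down gently, never letting it fall, and leave all four standing flat in their pockets.

Things in the scene. Friction and masses are not known exactly. Their poses are not given: they have to be found in the camera images.
- mill: turned dark-wood pepper mill, 135 mm tall. Foot 48 mm across, waist 32 mm at 48 mm up, straight head 42 mm across from 80 to 112 mm above the foot (the place to grip), rounded in to the top. Loose and upright, round about its own z axis (up), origin at the centre of its foot. About 0.16 kg.
- shaker: salt shaker: straight cylinder of white ceramic 42 mm across up to 72 mm, then a steel cap 44 mm across up to 96 mm (grip the cap or the body just below). Loose and upright, round about its own z axis (up), origin at the centre of its foot. About 0.14 kg.
- bottle: amber glass vinegar bottle, 124 mm tall with its cork: body 50 mm across up to 65 mm, shoulder narrowing to a straight neck 24 mm across from 85 to 116 mm above the foot (the place to grip), cork 20 mm across on top. Loose and upright, round about its own z axis (up), origin at the centre of its foot. About 0.20 kg.
- pot: low white ceramic mustard pot, straight body 50 mm across up to 56 mm (grip it at about 45 mm), flat wooden lid (fixed to it) 51 mm across up to 64 mm, small round knob up to 76 mm. Loose and upright, round about its own z axis (up), origin at the centre of its foot. About 0.18 kg.
- caddy: dark steel carrying caddy in which the four things stand at the start, one to a pocket, in any order. Fixed, 340 mm long (y) by 78 mm, yaw within 9 degrees, nearer or farther of the two. Origin: centre of underside; +y is the robot's left. Four 66 mm square pockets centred at y = -120, -40, 40, 120 mm; cork floors 12 mm, rims 18 mm, end boards 38 mm above the table.
- table_rack: light-wood table rack, empty at the start, in which the four things must end. Fixed, 340 mm long (y) by 78 mm, yaw within 9 degrees, nearer or farther of the two. Origin: centre of underside; +y is the robot's left. Four 66 mm square pockets centred at y = -120, -40, 40, 120 mm; cork floors 12 mm, rims 18 mm, end boards 38 mm above the table.
- mill_pad: square cork pad 64 mm wide, 4 mm thick, fixed on the floor of the caddy pocket where the pepper mill stands at the start; all four pads look alike. Origin at the centre of its underside, 8 mm above the table.
- shaker_pad: square cork pad 64 mm wide, 4 mm thick, fixed on the floor of the caddy pocket where the salt shaker stands at the start; all four pads look alike. Origin at the centre of its underside, 8 mm above the table.
- bottle_pad: square cork pad 64 mm wide, 4 mm thick, fixed on the floor of the caddy pocket where the vinegar bottle stands at the start; all four pads look alike. Origin at the centre of its underside, 8 mm above the table.
- pot_pad: square cork pad 64 mm wide, 4 mm thick, fixed on the floor of the caddy pocket where the mustard pot stands at the start; all four pads look alike. Origin at the centre of its underside, 8 mm above the table.
Mind the look-alikes: they are no part of the job. Leave any green or yellow look-alike of the mill alone.

How it is judged:
By the outcome, as a careful person would: the job done as asked, in the order asked, and still so for the second after the job is handed in, with the robot touching nothing.
It also fails if it takes over 120 s, if anything falls off the work surface, if the arm or the gripper's body presses on something with over 40 N, if the wrist force passes 120 N, or if a joint passes its speed limit or range.

## Working session

There is one attempt and no reset: what is moved stays moved. The work goes in short steps, Python scripts to look and compute and a tool call to move; the robot and the scene stay as the last step left them, time stands still between calls to the robot, and variables do not carry over. Pictures are saved under pics/ and viewed, at most 14 in all, crops included, and the job is handed in when it is done.

Besides the shell and the picture viewer there is one more tool, called after ">>>" in YAML: its name, and indented under it one key for each argument. move_arm: Moves the arm, as the interface text tells. Its arguments: {"type":"object","properties":{"deltas":{"type":"array"},"force":{"type":"number"}},"required":["deltas"]}

```bash
mkdir -p pics; ls; python3 - <<'E'
from cell import manip, viewer
import cv2, numpy as np
s=manip.state();print(s['t'],s['tool_pos'],s['orientation'],s['grip_width'])
for n in ['top','scene']:
    c=viewer.capture(n); cv2.imwrite(f'pics/{n}0.png',c['color'][:,:,::-1]); np.savez(f'{n}0.npz',**c); print(n,c['origin'],c['rotation'],c['fx'],c['cx'],c['cy'])
E
```

```text
pics
0.0 [ 0.21568698 -0.53239499  0.20464601] [ 9.81546544e-01  1.91221330e-01 -5.79231097e-05 -8.84082562e-04] 0.093787211474924
top [ 0.56808911 -0.03047979  0.69458893] [-0.69873534  0.71374563 -0.03594931  0.03230705] 468.7614014849715 320.048386007334 241.11071396792534
scene [1.19038374 0.26037391 0.61834822] [ 0.47255603  0.7744328  -0.35606035 -0.22397692] 564.2115016294531 315.47520513362485 244.89753626180047
```

View pics/top0.png

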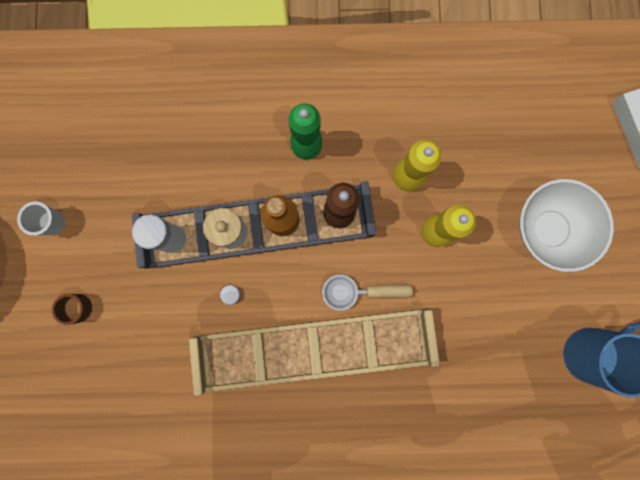

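View pics/scene0.png

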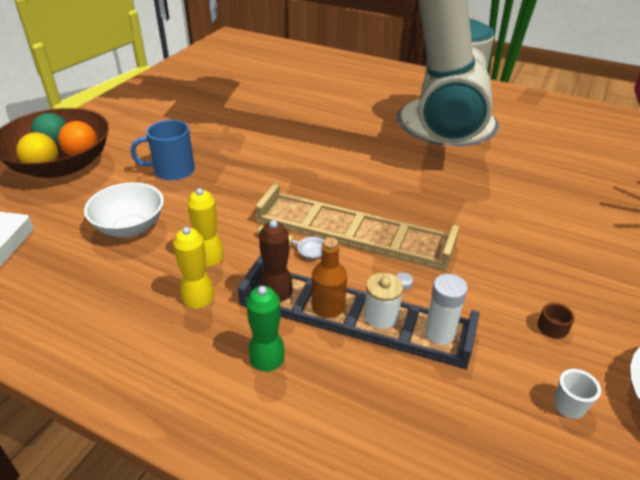

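The top view shows the caddy (far, about 137–372 px in u) holding, left to right, the shaker (152,232), pot (222,228), bottle (280,215) and mill (342,200). The empty rack is nearer (190–437, 350). Mill candidates are dark wood (342,200), green (305,130), yellow (420,165) and yellow (450,225). I choose the dark-wood one standing in the caddy.

```bash
cat > h.py <<'E'
import numpy as np, cv2
from scipy.spatial.transform import Rotation as R
def cloud(c,origin=None,rot=None):
    d=c['depth']; v,u=np.indices(d.shape)
    P=np.stack([(u-c['cx'])/c['fx']*d,(v-c['cy'])/c['fy']*d,d],-1)
    if origin is None: origin,rot=c['origin'],R.from_quat(c['rotation']).as_matrix() if np.size(c['rotation'])==4 else c['rotation']
    W=P@np.asarray(rot).T+origin; W[d==0]=np.nan
    return W
def circ(p,r):
    from scipy.optimize import least_squares
    f=least_squares(lambda q:np.hypot(p[:,0]-q[0],p[:,1]-q[1])-r,p.mean(0)+[0,0],loss='soft_l1',f_scale=.001)
    return f.x, np.median(abs(f.fun))
E
python3 - <<'E'
from h import *
T=dict(np.load('top0.npz')); S=dict(np.load('scene0.npz'))
for n,c in (('top',T),('scene',S)):
    W=cloud(c); c['W']=W; print(n,'table z',np.nanmedian(W[...,2]))
W=T['W']
for u,v in [(152,232),(222,228),(280,215),(342,200),(160,355),(235,362),(397,340),(305,118),(425,152),(460,218),(340,292),(230,294)]: print((u,v),W[v,u].round(4))
hs=T['color']; hsv=cv2.cvtColor(hs,cv2.COLOR_RGB2HSV)
def box(W,z0,z1,m): 
    k=m&(W[...,2]>z0)&(W[...,2]<z1); return W[k][:,:2]
v,u=np.indices((480,640))
m=(u>180)&(u<450)&(v>305)&(v<400)
p=box(W,.014,.045,m).astype(np.float32); r=cv2.minAreaRect(p); print('rack',r,len(p))
m=(u>125)&(u<385)&(v>178)&(v<272)&(hsv[...,2]<110)&(hsv[...,1]<130)
p=box(W,.014,.045,m).astype(np.float32); r=cv2.minAreaRect(p); print('caddy',r,len(p))
E
```

```text
top table z 0.0004701470633337035
scene table z 0.0007540938341661363
(152, 232) [0.641  0.1773 0.107 ]
(222, 228) [0.6469 0.0934 0.0862]
(280, 215) [0.6558 0.0141 0.1294]
(342, 200) [ 0.6702 -0.0611  0.1428]
(160, 355) [ 0.4739  0.2015 -0.001 ]
(235, 362) [0.4634 0.0904 0.0113]
(397, 340) [ 0.4894 -0.142   0.0122]
(305, 118) [ 0.7766 -0.0186  0.1303]
(425, 152) [ 0.7295 -0.165   0.1334]
(460, 218) [ 0.6471 -0.2043  0.132 ]
(340, 292) [ 0.5594 -0.0625  0.0018]
(230, 294) [0.5601 0.0967 0.0142]
rack ((0.4878983497619629, -0.022354528307914734), (0.09881047159433365, 0.3404901623725891), 5.429535388946533) 5259
caddy ((0.6582404375076294, 0.05816112458705902), (0.07854650169610977, 0.33944857120513916), 6.8717360496521) 4026
```

```bash
python3 - <<'E'
import cv2
a=cv2.imread('pics/top0.png')[170:275,125:385]; b=cv2.imread('pics/scene0.png')[190:370,230:490]
a=cv2.resize(a,None,fx=3,fy=3,interpolation=2)
cv2.imwrite('pics/crop0.png',a)
E
```

```text
(no output)
```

View pics/crop0.png

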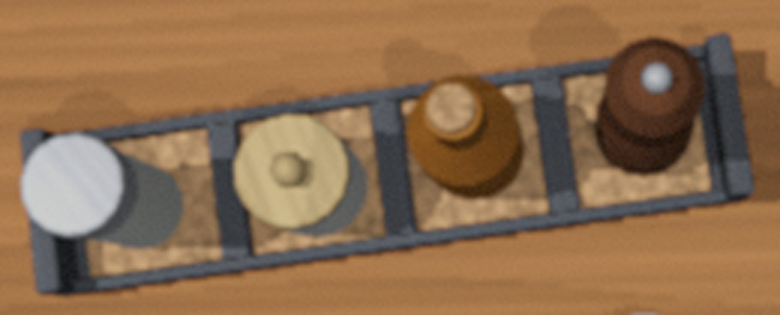

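The crop confirms the dark-wood, steel-knobbed mill in the rightmost pocket, with bottle, pot and shaker to its left. Next I refine the rack and caddy poses and the object axes.

```bash
python3 - <<'E'
from h import *
from scipy.optimize import minimize
T=dict(np.load('top0.npz')); S=dict(np.load('scene0.npz'))
WT=cloud(T).reshape(-1,3); WS=cloud(S).reshape(-1,3)
hsvT=cv2.cvtColor(T['color'],cv2.COLOR_RGB2HSV).reshape(-1,3)
# fixtures: end boards + rims, rect model
def fit(c,yaw,W,name,zlo=.015,zhi=.042,mask=True):
    c=np.array(c)
    for it in range(6):
        ca,sa=np.cos(yaw),np.sin(yaw); A=np.array([[ca,sa],[-sa,ca]])
        L=(W[:,:2]-c)@A.T
        eb=mask&(W[:,2]>.033)&(W[:,2]<.042)&(abs(abs(L[:,1])-.165)<.012)&(abs(L[:,0])<.05)
        l=L[eb&(L[:,1]>0)]; r=L[eb&(L[:,1]<0)]
        q=lambda a:np.array([(np.percentile(a[:,0],2)+np.percentile(a[:,0],98))/2,(np.percentile(a[:,1],2)+np.percentile(a[:,1],98))/2])
        ql,qr=q(l),q(r); m=(ql+qr)/2; d=ql-qr
        yaw+= -np.arctan2(d[0],d[1]); c=c+A.T@m
    print(name,c.round(4),'yaw',np.degrees(yaw).round(2),'len between',d.round(4),len(l),len(r), np.ptp(l,0),np.ptp(r,0))
    return c,yaw
rc,ry=fit((.488,-.022),.07,WT,'rack')
dark=(hsvT[:,2]<120)&(hsvT[:,1]<140)
cc,cy=fit((.658,.058),.09,WT,'caddy',mask=dark)
def pk(c,y): return {k:(c+k*np.array([-np.sin(y),np.cos(y)])).round(4) for k in (.12,.04,-.04,-.12)}
print('rack pockets',pk(rc,ry)); print('caddy',pk(cc,cy))
pc=pk(cc,cy)
for n,k,z0,z1,r in [('shaker',.12,.03,.08,.021),('shakercap',.12,.09,.103,.022),('pot',.04,.025,.066,.025),('bottle body',-.04,.03,.07,.025),('neck',-.04,.1,.125,.012),('mill head',-.12,.095,.12,.021)]:
    for nm,W in (('T',WT),('S',WS)):
        s=(np.hypot(*(W[:,:2]-pc[k]).T)<.04)&(W[:,2]>z0)&(W[:,2]<z1); p=W[s][:,:2]
        if len(p)>10: print(n,nm,*circ(p,r),len(p))
for n,k,z0 in [('shaker',.12,.105),('pot lid',.04,.073),('cork',-.04,.13),('knob mill',-.12,.14)]:
    s=(np.hypot(*(WT[:,:2]-pc[k]).T)<.04)&(WT[:,2]>z0); p=WT[s]; print(n,'top',(p.min(0)+p.max(0))/2,np.ptp(p,0),len(p))
s=(abs(WS[:,0]-.57)<.06)&0 if 0 else None
E
```

```text
rack [ 0.4783 -0.0231] yaw 5.41 len between [-0.      0.3272] 541 516 [0.07788501 0.0125463 ] [0.07800828 0.0130066 ]
caddy [0.6579 0.0584] yaw 6.73 len between [0.     0.3272] 254 468 [0.07754079 0.01315211] [0.07815465 0.01243533]
rack pockets {0.12: array([0.467 , 0.0964]), 0.04: array([0.4745, 0.0167]), -0.04: array([ 0.482 , -0.0629]), -0.12: array([ 0.4896, -0.1426])}
caddy {0.12: array([0.6438, 0.1775]), 0.04: array([0.6532, 0.0981]), -0.04: array([0.6625, 0.0186]), -0.12: array([ 0.6719, -0.0608])}
shaker T [0.64190686 0.18147497] 0.00021121036696256784 334
shaker S [0.6393058  0.18276524] 0.00048286361152163546 805
shakercap T [0.64189636 0.18157841] 0.0002188567138109946 112
shakercap S [0.63940057 0.18253852] 0.0005044959375175313 244
pot T [0.64996839 0.09586108] 0.00013875049190519018 188
pot S [0.6473713  0.09715264] 0.0004631633454316095 719
bottle body T [0.66659537 0.01910701] 0.0001311699578304317 116
bottle body S [0.66378739 0.02038329] 0.0004608333936462726 679
neck T [0.66642794 0.01920013] 8.49701179796488e-05 60
neck S [0.66391349 0.02042579] 0.0005248174151210551 244
mill head T [ 0.67550738 -0.06377817] 0.00010393386951334203 86
mill head S [ 0.67267557 -0.06242935] 0.0005603368891737379 404
shaker top [0.64181348 0.18047425 0.10795698] [0.04225976 0.04192528 0.00586086] 915
pot lid top [0.64914114 0.09510986 0.08122986] [0.04979554 0.04927217 0.01642123] 1122
cork top [0.66609648 0.0189051  0.13469158] [0.01958411 0.01834472 0.00837785] 209
knob mill top [ 0.67355663 -0.06433358  0.14462006] [0.01824107 0.01573373 0.00914724] 96
```

>>> move_arm:
  deltas:
    - [0.094, [0, 0, -0.01], [0, 0, -0.13]]
    - [0.094, [0, 0, -0.01], [0, 0, -0.13]]
    - [0.094, [0, 0, -0.01], [0, 0, -0.13]]
    - [0.094, [0, 0, -0.01], [0, 0, -0.13]]
    - [0.094, [0, 0, -0.01], [0, 0, -0.13]]
    - [0.094, [0, 0, -0.01], [0, 0, -0.13]]
    - [0.094, [0, 0, -0.01], [0, 0, -0.13]]
    - [0.094, [0, 0, 0], [0, 0, -0.13]]
    - [0.094, [0, 0, 0], [0, 0, -0.13]]
    - [0.094, [0, 0, 0], [0, 0, -0.13]]
    - [0.094, [0, 0, 0], [0, 0, 0]]
  force: 15

```text
t: 1.2
tool_pos: [0.2158, -0.5327, 0.275]
orientation: [0.666, 0.746, 0.0, -0.0]
force: [0.5, 0.1, -0.4]
grip_width: 0.0942
gripper_force: 0.0
```

```bash
cat > go.py <<'E'
import sys
from h import *
from cell import manip
s=manip.state(); Rm=R.from_quat(s['orientation']); p=np.array(s['tool_pos'])
print('t',round(s['t'],2),'p',p.round(4),'yaw',np.degrees(np.arctan2(*Rm.as_matrix()[[1,0],1])).round(2),'tilt',np.degrees(np.arccos(-Rm.as_matrix()[2,2])).round(2),'w',round(s['grip_width'],4),'gf',round(s['gripper_force'],1),'F',np.round(s['force'],1))
for a in sys.argv[1:]:
    d=Rm.inv().apply(np.array(eval(a))-p); print('to',a,d.round(4))
E
python3 go.py "(.60,.06,.28)"
```

```text
t 1.2 p [ 0.2158 -0.5327  0.275 ] yaw 6.52 tilt 0.05 w 0.0942 gf 0.0 F [ 0.5  0.1 -0.4]
to (.60,.06,.28) [ 0.5453  0.449  -0.0046]
```

>>> move_arm:
  deltas:
    - [0.094, [0.02, 0.015, 0], [0, 0, 0]]
    - [0.094, [0.035, 0.03, 0], [0, 0, 0]]
    - [0.094, [0.035, 0.03, 0], [0, 0, 0]]
    - [0.094, [0.035, 0.03, 0], [0, 0, 0]]
    - [0.094, [0.035, 0.03, 0], [0, 0, 0]]
    - [0.094, [0.035, 0.03, 0], [0, 0, 0]]
    - [0.094, [0.035, 0.03, 0], [0, 0, 0]]
    - [0.094, [0.035, 0.03, 0], [0, 0, 0]]
    - [0.094, [0.035, 0.03, 0], [0, 0, 0]]
    - [0.094, [0.035, 0.03, 0], [0, 0, 0]]
    - [0.094, [0.035, 0.03, 0], [0, 0, 0]]
    - [0.094, [0.035, 0.03, 0], [0, 0, 0]]

```text
t: 2.4
tool_pos: [0.5132, -0.0896, 0.2754]
orientation: [0.667, 0.745, -0.0, 0.0]
force: [0.8, -0.0, 0.7]
grip_width: 0.0941
gripper_force: 0.0
```

>>> move_arm:
  deltas:
    - [0.094, [0.035, 0.03, 0], [0, 0, 0]]
    - [0.094, [0.035, 0.03, 0], [0, 0, 0]]
    - [0.094, [0.035, 0.03, 0], [0, 0, 0]]
    - [0.094, [0.02, 0.015, 0], [0, 0, 0]]
    - [0.094, [0.015, 0, 0], [0, 0, 0]]
    - [0, [0, 0, 0], [0, 0, 0]]
    - [0.094, [0, 0, 0], [0, 0, 0]]
    - [0.094, [0, 0, 0], [0, 0, 0]]

```text
t: 3.2
tool_pos: [0.6002, 0.0583, 0.2758]
orientation: [0.666, 0.746, -0.0, 0.0]
force: [-0.4, 0.5, 0.0]
grip_width: 0.0939
gripper_force: 0.0
```

```bash
python3 go.py "(.60,.06,.28)"; python3 - <<'E'
from h import *
from cell import manip,viewer
s=manip.state(); c=viewer.capture('wrist'); cv2.imwrite('pics/w1.png',c['color'][:,:,::-1])
M=np.array(c['mount']); Rm=R.from_quat(s['orientation']).as_matrix(); print(M.round(3))
W=cloud(c,Rm@M[:3,3]+s['tool_pos'],Rm@M[:3,:3]); np.savez('w1.npz',W=W,color=c['color'])
W=W.reshape(-1,3); print(np.nanmin(W,0),np.nanmax(W,0),np.nanmedian(W[:,2]))
E
```

```text
t 3.2 p [0.6002 0.0583 0.2758] yaw 6.42 tilt 0.05 w 0.0939 gf 0.0 F [-0.4  0.5  0. ]
to (.60,.06,.28) [ 0.0017 -0.     -0.0042]
[[ 0.001 -0.969 -0.249  0.072]
 [ 1.     0.001 -0.     0.001]
 [ 0.    -0.249  0.969 -0.179]
 [ 0.     0.     0.     1.   ]]
[ 0.25582059 -0.32684505 -0.65035803] [1.52242015 0.28652194 0.39964238] 0.0008403454333461569
```

View pics/w1.png

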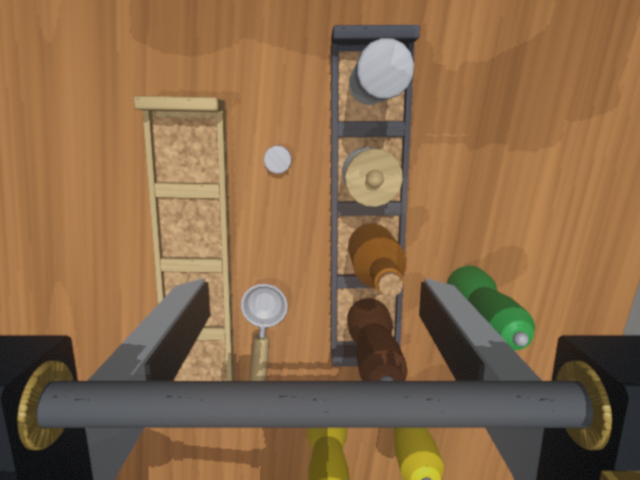

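The wrist view shows the rack at left (row at u≈190), and the caddy at right with the shaker (385,68), pot (373,178), bottle (380,260) and mill (378,340). I rerun the same fits here.

```bash
python3 - <<'E'
from h import *
z=np.load('w1.npz'); W=z['W'].reshape(-1,3); hsv=cv2.cvtColor(z['color'],cv2.COLOR_RGB2HSV).reshape(-1,3)
pc={.12:(.6406,.182),.04:(.6487,.0965),-.04:(.6652,.0198),-.12:(.674,-.063)}
for n,k,z0,z1,r in [('shaker',.12,.03,.08,.021),('pot',.04,.025,.066,.025),('bottle body',-.04,.03,.07,.025),('neck',-.04,.1,.125,.012),('mill head',-.12,.095,.12,.021)]:
    s=(np.hypot(*(W[:,:2]-pc[k]).T)<.035)&(W[:,2]>z0)&(W[:,2]<z1); p=W[s][:,:2]
    if len(p)>10: print(n,*circ(p,r),len(p))
for n,k,z0 in [('shaker',.12,.1),('pot',.04,.07)]:
    s=(np.hypot(*(W[:,:2]-pc[k]).T)<.035)&(W[:,2]>z0); p=W[s]; print(n,'top',(p.min(0)+p.max(0))/2,p[:,2].max())
# left end boards
for n,c,y in [('rack',(.4783,-.0231),5.41),('caddy',(.6579,.0584),6.73)]:
    a=np.radians(y); A=np.array([[np.cos(a),np.sin(a)],[-np.sin(a),np.cos(a)]]); L=(W[:,:2]-c)@A.T
    s=(abs(L[:,0])<.05)&(abs(L[:,1]-.165)<.012)&(W[:,2]>.033)&(W[:,2]<.042); p=L[s]
    print(n,np.percentile(p,2,0),np.percentile(p,98,0))
E
```

```text
shaker [0.64153375 0.18260559] 0.0001617149851170733 290
pot [0.64980525 0.09642981] 0.00010764124883502757 166
bottle body [0.66637236 0.01972892] 0.00014165743335656927 479
neck [0.66629506 0.01989248] 0.0001365171106698232 269
mill head [ 0.67531423 -0.06302197] 0.00021844469668922187 615
shaker top [0.64136536 0.18216866 0.10531486] 0.11057335327344703
pot top [0.64476261 0.09160854 0.23482254] 0.3996423830634184
rack [-0.03712473  0.15898371] [0.03735294 0.17048639]
caddy [-0.0378939   0.15906208] [0.0365611  0.17072955]
```

```bash
python3 go.py "(.6414,.1821,.2)" "(.6414,.1821,.077)"
```

```text
t 3.25 p [0.6004 0.0583 0.2759] yaw 6.41 tilt 0.04 w 0.094 gf 0.0 F [-0.1 -0.3 -0.2]
to (.6414,.1821,.2) [0.1185 0.0546 0.0758]
to (.6414,.1821,.077) [0.1186 0.0546 0.1988]
```

>>> move_arm:
  deltas:
    - [0.094, [0.02, 0.01, 0], [0, 0, 0]]
    - [0.094, [0.03, 0.015, 0.01], [0, 0, 0]]
    - [0.094, [0.03, 0.015, 0.02], [0, 0, 0]]
    - [0.094, [0.025, 0.01, 0.02], [0, 0, 0]]
    - [0.094, [0.0135, 0.0046, 0.02], [0, 0, 0]]
    - [0.094, [0, 0, 0.03], [0, 0, 0]]
    - [0.094, [0, 0, 0.03], [0, 0, 0]]
    - [0.094, [0, 0, 0.03], [0, 0, 0]]
    - [0.094, [0, 0, 0.02], [0, 0, 0]]
    - [0.094, [0, 0, 0.0188], [0, 0, 0]]
    - [0.094, [0, 0, 0], [0, 0, 0]]
    - [0.094, [0, 0, 0], [0, 0, 0]]

```text
t: 4.45
tool_pos: [0.6419, 0.1827, 0.0771]
orientation: [0.666, 0.746, -0.0, 0.0]
force: [0.2, 0.8, 0.2]
grip_width: 0.0937
gripper_force: 0.0
```

```bash
python3 go.py "(.6414,.1821,.077)"
```

```text
t 4.45 p [0.6419 0.1827 0.0771] yaw 6.45 tilt 0.02 w 0.0937 gf 0.0 F [0.2 0.8 0.2]
to (.6414,.1821,.077) [-0.0005 -0.0006  0.0001]
```

>>> move_arm:
  deltas:
    - [0.06, [0, 0, 0], [0, 0, 0]]
    - [0.05, [0, 0, 0], [0, 0, 0]]
    - [0.048, [0, 0, 0], [0, 0, 0]]
    - [0.046, [0, 0, 0], [0, 0, 0]]
    - [0.044, [0, 0, 0], [0, 0, 0]]
    - [0.042, [0, 0, 0], [0, 0, 0]]
    - [0.04, [0, 0, 0], [0, 0, 0]]
    - [0.035, [0, 0, 0], [0, 0, 0]]
    - [0.03, [0, 0, 0], [0, 0, 0]]
    - [0.03, [0, 0, 0], [0, 0, 0]]
    - [0.03, [0, 0, -0.002], [0, 0, 0]]
    - [0.03, [0, 0, -0.003], [0, 0, 0]]
  force: 15

```text
t: 5.65
tool_pos: [0.6414, 0.1835, 0.0813]
orientation: [0.666, 0.746, -0.0, -0.0]
force: [0.2, -0.3, -2.0]
grip_width: 0.0438
gripper_force: 15.0
```

```bash
python3 go.py "(.6414,.1821,.235)" "(.4896,-.142,.235)" "(.4896,-.142,.077)"
```

```text
t 5.65 p [0.6414 0.1835 0.0813] yaw 6.53 tilt 0.05 w 0.0438 gf 15.0 F [ 0.2 -0.3 -2. ]
to (.6414,.1821,.235) [-0.0014 -0.0003 -0.1537]
to (.4896,-.142,.235) [-0.3062 -0.188  -0.1535]
to (.4896,-.142,.077) [-0.3061 -0.1878  0.0045]
```

>>> move_arm:
  deltas:
    - [0.03, [0, 0, -0.01], [0, 0, 0]]
    - [0.03, [0, 0, -0.02], [0, 0, 0]]
    - [0.03, [0, 0, -0.03], [0, 0, 0]]
    - [0.03, [0, 0, -0.03], [0, 0, 0]]
    - [0.03, [0, 0, -0.03], [0, 0, 0]]
    - [0.03, [0, 0, -0.02], [0, 0, 0]]
    - [0.03, [0, 0, -0.014], [0, 0, 0]]
    - [0.03, [-0.01, -0.006, 0], [0, 0, 0]]
    - [0.03, [-0.02, -0.012, 0], [0, 0, 0]]
    - [0.03, [-0.03, -0.018, 0], [0, 0, 0]]
    - [0.03, [-0.03, -0.018, 0], [0, 0, 0]]
    - [0.03, [-0.03, -0.018, 0], [0, 0, 0]]

```text
t: 6.85
tool_pos: [0.582, 0.0545, 0.2347]
orientation: [0.666, 0.746, -0.001, -0.0]
force: [0.5, -0.0, -1.9]
grip_width: 0.0438
gripper_force: 15.0
```

>>> move_arm:
  deltas:
    - [0.03, [-0.03, -0.018, 0], [0, 0, 0]]
    - [0.03, [-0.03, -0.018, 0], [0, 0, 0]]
    - [0.03, [-0.03, -0.018, 0], [0, 0, 0]]
    - [0.03, [-0.03, -0.018, 0], [0, 0, 0]]
    - [0.03, [-0.03, -0.018, 0], [0, 0, 0]]
    - [0.03, [-0.02, -0.014, 0], [0, 0, 0]]
    - [0.03, [-0.015, -0.012, 0], [0, 0, 0]]
    - [0.03, [0, 0, 0], [0, 0, 0]]

```text
t: 7.65
tool_pos: [0.4872, -0.1427, 0.2351]
orientation: [0.667, 0.745, -0.001, -0.001]
force: [-0.2, 0.9, -1.7]
grip_width: 0.0437
gripper_force: 15.0
```

```bash
python3 go.py "(.4896,-.141,.077)"
```

```text
t 7.65 p [ 0.4872 -0.1427  0.2351] yaw 6.34 tilt 0.14 w 0.0437 gf 15.0 F [-0.2  0.9 -1.7]
to (.4896,-.141,.077) [0.0016 0.0029 0.158 ]
```

>>> move_arm:
  deltas:
    - [0.03, [0.0015, 0.003, 0.01], [0, 0, 0]]
    - [0.03, [0, 0, 0.025], [0, 0, 0]]
    - [0.03, [0, 0, 0.03], [0, 0, 0]]
    - [0.03, [0, 0, 0.03], [0, 0, 0]]
    - [0.03, [0, 0, 0.025], [0, 0, 0]]
    - [0.03, [0, 0, 0.015], [0, 0, 0]]
    - [0.03, [0, 0, 0.01], [0, 0, 0]]
    - [0.03, [0, 0, 0.006], [0, 0, 0]]
    - [0.03, [0, 0, 0.003], [0, 0, 0]]
    - [0.03, [0, 0, 0.001], [0, 0, 0]]
    - [0.03, [0, 0, 0.001], [0, 0, 0]]
    - [0.03, [0, 0, 0], [0, 0, 0]]

```text
t: 8.85
tool_pos: [0.4928, -0.1391, 0.0802]
orientation: [0.666, 0.746, 0.0, 0.001]
force: [-1.1, -0.1, -1.5]
grip_width: 0.0439
gripper_force: 15.0
```

```bash
python3 go.py "(.4896,-.141,.077)"
```

```text
t 8.85 p [ 0.4928 -0.1391  0.0802] yaw 6.53 tilt 0.07 w 0.0439 gf 15.0 F [-1.1 -0.1 -1.5]
to (.4896,-.141,.077) [-0.0015 -0.0034  0.0032]
```

>>> move_arm:
  deltas:
    - [0.03, [-0.001, -0.003, 0], [0, 0, 0]]
    - [0.03, [0, 0, 0.001], [0, 0, 0]]
    - [0.03, [0, 0, 0.001], [0, 0, 0]]
    - [0.03, [0, 0, 0.001], [0, 0, 0]]
    - [0.03, [0, 0, 0], [0, 0, 0]]
    - [0.03, [0, 0, 0], [0, 0, 0]]

```text
t: 9.45
tool_pos: [0.4896, -0.1403, 0.0766]
orientation: [0.666, 0.746, -0.0, 0.0]
force: [-0.2, -0.8, -1.2]
grip_width: 0.0438
gripper_force: 15.0
```

```bash
python3 go.py "(.4896,-.141,.077)"
```

```text
t 9.45 p [ 0.4896 -0.1403  0.0766] yaw 6.53 tilt 0.0 w 0.0438 gf 15.0 F [-0.2 -0.8 -1.2]
to (.4896,-.141,.077) [-0.0007 -0.0001 -0.0004]
```

Not yet in contact (the force still shows the weight); I lower in half-millimetre steps until the load comes off.

>>> move_arm:
  deltas:
    - [0.03, [0, 0, 0.0005], [0, 0, 0]]
    - [0.03, [0, 0, 0.0005], [0, 0, 0]]
    - [0.03, [0, 0, 0], [0, 0, 0]]

```text
t: 9.75
tool_pos: [0.4896, -0.1405, 0.0765]
orientation: [0.666, 0.746, -0.0, 0.0]
force: [-2.5, 0.4, 5.6]
grip_width: 0.044
gripper_force: 15.0
```

```bash
python3 go.py
```

```text
t 9.75 p [ 0.4896 -0.1405  0.0765] yaw 6.54 tilt 0.04 w 0.044 gf 15.0 F [-2.5  0.4  5.6]
```

>>> move_arm:
  deltas:
    - [0.044, [0, 0, 0], [0, 0, 0]]
    - [0.047, [0, 0, 0], [0, 0, 0]]
    - [0.052, [0, 0, 0], [0, 0, 0]]
    - [0.06, [0, 0, 0], [0, 0, 0]]
    - [0.075, [0, 0, 0], [0, 0, 0]]
    - [0.08, [0, 0, 0], [0, 0, 0]]
    - [0.08, [0, 0, -0.01], [0, 0, 0]]
    - [0.08, [0, 0, -0.03], [0, 0, 0]]
    - [0.08, [0, 0, -0.04], [0, 0, 0]]
    - [0.08, [0, 0, -0.04], [0, 0, 0]]
    - [0.08, [0, 0, -0.03], [0, 0, 0]]
    - [0.08, [0, 0, 0], [0, 0, 0]]

```text
t: 10.95
tool_pos: [0.4923, -0.1415, 0.2311]
orientation: [0.666, 0.746, 0.002, 0.005]
force: [0.2, -0.1, -0.1]
grip_width: 0.0801
gripper_force: 0.0
```

```bash
python3 go.py "(.6495,.0964,.22)" "(.6495,.0964,.038)"; python3 - <<'E'
from h import *
from cell import viewer
c=viewer.capture('top'); W=cloud(c).reshape(-1,3)
s=(np.hypot(W[:,0]-.4896,W[:,1]+.142)<.035)&(W[:,2]>.1)&(W[:,2]<.12); print('shaker top',(W[s].min(0)+W[s].max(0))/2,np.ptp(W[s],0),s.sum())
E
```

```text
t 10.95 p [ 0.4923 -0.1415  0.2311] yaw 6.54 tilt 0.61 w 0.0801 gf 0.0 F [ 0.2 -0.1 -0.1]
to (.6495,.0964,.22) [0.2185 0.1831 0.0116]
to (.6495,.0964,.038) [0.2195 0.1815 0.1936]
shaker top [ 0.48995722 -0.1417918   0.10634152] [0.0438641  0.0418208  0.01058724] 965
```

>>> move_arm:
  deltas:
    - [0.08, [0.02, 0.0165, 0], [0, 0, 0]]
    - [0.08, [0.035, 0.03, 0], [0, 0, 0]]
    - [0.08, [0.035, 0.03, 0], [0, 0, 0]]
    - [0.08, [0.035, 0.03, 0], [0, 0, 0]]
    - [0.08, [0.035, 0.03, 0], [0, 0, 0]]
    - [0.08, [0.035, 0.028, 0], [0, 0, 0]]
    - [0.08, [0.02, 0.015, 0], [0, 0, 0]]
    - [0.08, [0.004, 0.002, 0.02], [0, 0, 0]]
    - [0.08, [0, 0, 0.03], [0, 0, 0]]
    - [0.08, [0, 0, 0.03], [0, 0, 0]]
    - [0.08, [0, 0, 0], [0, 0, 0]]
    - [0.08, [0, 0, 0], [0, 0, 0]]

```text
t: 12.2
tool_pos: [0.6441, 0.0978, 0.1445]
orientation: [0.666, 0.746, -0.001, -0.001]
force: [-0.5, -0.3, 1.0]
grip_width: 0.0802
gripper_force: 0.0
```

```bash
python3 go.py "(.6495,.0964,.038)"
```

```text
t 12.2 p [0.6441 0.0978 0.1445] yaw 6.53 tilt 0.17 w 0.0802 gf 0.0 F [-0.5 -0.3  1. ]
to (.6495,.0964,.038) [-0.0021  0.0055  0.1065]
```

>>> move_arm:
  deltas:
    - [0.08, [-0.002, 0.0055, 0], [0, 0, 0]]
    - [0.08, [0, 0, 0.02], [0, 0, 0]]
    - [0.08, [0, 0, 0.03], [0, 0, 0]]
    - [0.08, [0, 0, 0.025], [0, 0, 0]]
    - [0.08, [0, 0, 0.02], [0, 0, 0]]
    - [0.08, [0, 0, 0.0105], [0, 0, 0]]
    - [0.08, [0, 0, 0], [0, 0, 0]]
    - [0.08, [0, 0, 0], [0, 0, 0]]
    - [0.08, [0, 0, 0], [0, 0, 0]]

```text
t: 13.1
tool_pos: [0.6521, 0.0966, 0.0419]
orientation: [0.666, 0.746, 0.001, 0.001]
force: [-0.2, 0.1, -0.3]
grip_width: 0.0799
gripper_force: 0.0
```

```bash
python3 go.py "(.6495,.0964,.038)"
```

```text
t 13.1 p [0.6521 0.0966 0.0419] yaw 6.53 tilt 0.19 w 0.0799 gf 0.0 F [-0.2  0.1 -0.3]
to (.6495,.0964,.038) [ 0.0001 -0.0026  0.0039]
```

>>> move_arm:
  deltas:
    - [0.08, [0, -0.0026, 0.0039], [0, 0, 0]]
    - [0.065, [0, 0, 0], [0, 0, 0]]
    - [0.06, [0, 0, 0], [0, 0, 0]]
    - [0.057, [0, 0, 0], [0, 0, 0]]

```text
t: 13.5
tool_pos: [0.6481, 0.0963, 0.0364]
orientation: [0.666, 0.746, 0.0, 0.0]
force: [0.4, 0.3, 0.5]
grip_width: 0.06
gripper_force: 0.0
```

```bash
python3 go.py "(.6495,.0964,.038)"
```

```text
t 13.5 p [0.6481 0.0963 0.0364] yaw 6.53 tilt 0.01 w 0.06 gf 0.0 F [0.4 0.3 0.5]
to (.6495,.0964,.038) [-0.      0.0014 -0.0016]
```

>>> move_arm:
  deltas:
    - [0.058, [0, 0.0013, -0.0015], [0, 0, 0]]
    - [0.056, [0, 0, 0], [0, 0, 0]]
    - [0.054, [0, 0, 0], [0, 0, 0]]
    - [0.052, [0, 0, 0], [0, 0, 0]]
    - [0.05, [0, 0, 0], [0, 0, 0]]
    - [0.046, [0, 0, 0], [0, 0, 0]]
    - [0.04, [0, 0, 0], [0, 0, 0]]
    - [0.035, [0, 0, 0], [0, 0, 0]]
    - [0.035, [0, 0, 0], [0, 0, 0]]
    - [0.035, [0, 0, 0], [0, 0, 0]]
  force: 18

```text
t: 14.5
tool_pos: [0.6493, 0.0964, 0.0377]
orientation: [0.666, 0.746, -0.0, -0.0]
force: [-0.6, -0.7, 0.2]
grip_width: 0.0503
gripper_force: 18.0
```

```bash
python3 go.py "(.6495,.0964,.2)" "(.482,-.0624,.2)"
```

```text
t 14.5 p [0.6493 0.0964 0.0377] yaw 6.53 tilt 0.0 w 0.0503 gf 18.0 F [-0.6 -0.7  0.2]
to (.6495,.0964,.2) [-0.000e+00  1.000e-04 -1.623e-01]
to (.482,-.0624,.2) [-0.1387 -0.1843 -0.1623]
```

>>> move_arm:
  deltas:
    - [0.035, [0, 0, -0.005], [0, 0, 0]]
    - [0.035, [0, 0, -0.02], [0, 0, 0]]
    - [0.035, [0, 0, -0.03], [0, 0, 0]]
    - [0.035, [0, 0, -0.04], [0, 0, 0]]
    - [0.035, [0, 0, -0.035], [0, 0, 0]]
    - [0.035, [0, 0, -0.02], [0, 0, 0]]
    - [0.035, [0, 0, -0.012], [0, 0, 0]]
    - [0.035, [-0.01, -0.0133, 0], [0, 0, 0]]
    - [0.035, [-0.02, -0.0266, 0], [0, 0, 0]]
    - [0.035, [-0.025, -0.0332, 0], [0, 0, 0]]
    - [0.035, [-0.025, -0.0332, 0], [0, 0, 0]]
    - [0.035, [-0.025, -0.0332, 0], [0, 0, 0]]

```text
t: 15.7
tool_pos: [0.5211, -0.0245, 0.1988]
orientation: [0.665, 0.746, -0.0, -0.0]
force: [-0.2, -0.9, -1.7]
grip_width: 0.0508
gripper_force: 18.0
```

>>> move_arm:
  deltas:
    - [0.035, [-0.02, -0.0266, 0], [0, 0, 0]]
    - [0.035, [-0.0137, -0.0182, 0], [0, 0, 0]]
    - [0.035, [0, 0, 0.01], [0, 0, 0]]
    - [0.035, [0, 0, 0.025], [0, 0, 0]]
    - [0.035, [0, 0, 0.03], [0, 0, 0]]
    - [0.035, [0, 0, 0.03], [0, 0, 0]]
    - [0.035, [0, 0, 0.02], [0, 0, 0]]
    - [0.035, [0, 0, 0.01], [0, 0, 0]]
    - [0.035, [0, 0, 0], [0, 0, 0]]
    - [0.035, [0, 0, 0], [0, 0, 0]]
    - [0.035, [0, 0, 0], [0, 0, 0]]
    - [0.035, [0, 0, 0], [0, 0, 0]]

```text
t: 16.9
tool_pos: [0.483, -0.0625, 0.0758]
orientation: [0.666, 0.746, 0.001, 0.001]
force: [-0.2, 0.3, -1.6]
grip_width: 0.0502
gripper_force: 18.0
```

```bash
python3 go.py "(.482,-.0624,.0377)"
```

```text
t 16.9 p [ 0.483  -0.0625  0.0758] yaw 6.53 tilt 0.14 w 0.0502 gf 18.0 F [-0.2  0.3 -1.6]
to (.482,-.0624,.0377) [ 0.0003 -0.001   0.0381]
```

>>> move_arm:
  deltas:
    - [0.035, [0, 0, 0.01], [0, 0, 0]]
    - [0.035, [0, 0, 0.012], [0, 0, 0]]
    - [0.035, [0, 0, 0.008], [0, 0, 0]]
    - [0.035, [0, 0, 0.004], [0, 0, 0]]
    - [0.035, [0, 0, 0.002], [0, 0, 0]]
    - [0.035, [0, 0, 0.001], [0, 0, 0]]
    - [0.035, [0, 0, 0], [0, 0, 0]]
    - [0.035, [0, 0, 0], [0, 0, 0]]
    - [0.035, [0, 0, 0], [0, 0, 0]]
    - [0.035, [0, 0, 0], [0, 0, 0]]

```text
t: 17.9
tool_pos: [0.4822, -0.0624, 0.038]
orientation: [0.666, 0.746, 0.0, 0.0]
force: [0.1, -0.2, -1.7]
grip_width: 0.0503
gripper_force: 18.0
```

```bash
python3 go.py "(.482,-.0624,.0377)"
```

```text
t 17.9 p [ 0.4822 -0.0624  0.038 ] yaw 6.53 tilt 0.03 w 0.0503 gf 18.0 F [ 0.1 -0.2 -1.7]
to (.482,-.0624,.0377) [ 0.     -0.0002  0.0003]
```

>>> move_arm:
  deltas:
    - [0.035, [0, 0, 0.0005], [0, 0, 0]]
    - [0.035, [0, 0, 0.0004], [0, 0, 0]]
    - [0.035, [0, 0, 0], [0, 0, 0]]
    - [0.035, [0, 0, 0], [0, 0, 0]]

```text
t: 18.3
tool_pos: [0.4822, -0.0625, 0.0375]
orientation: [0.666, 0.746, 0.0, 0.0]
force: [-2.2, 0.8, 5.1]
grip_width: 0.0503
gripper_force: 18.0
```

>>> move_arm:
  deltas:
    - [0.05, [0, 0, 0], [0, 0, 0]]
    - [0.053, [0, 0, 0], [0, 0, 0]]
    - [0.058, [0, 0, 0], [0, 0, 0]]
    - [0.065, [0, 0, 0], [0, 0, 0]]
    - [0.08, [0, 0, 0], [0, 0, 0]]
    - [0.08, [0, 0, 0], [0, 0, 0]]
    - [0.08, [0, 0, -0.01], [0, 0, 0]]
    - [0.08, [0, 0, -0.03], [0, 0, 0]]
    - [0.08, [0, 0, -0.05], [0, 0, 0]]
    - [0.08, [0, 0, -0.05], [0, 0, 0]]
    - [0.08, [0, 0, -0.04], [0, 0, 0]]
    - [0.08, [0, 0, -0.01], [0, 0, 0]]

```text
t: 19.5
tool_pos: [0.4847, -0.063, 0.2326]
orientation: [0.666, 0.746, 0.002, 0.005]
force: [-0.4, 0.3, 0.2]
grip_width: 0.08
gripper_force: 0.0
```

```bash
python3 go.py "(.666,.0198,.22)"; python3 - <<'E'
from h import *
from cell import viewer
c=viewer.capture('scene'); W=cloud(c).reshape(-1,3)
s=(np.hypot(W[:,0]-.482,W[:,1]+.0624)<.035)&(W[:,2]>.03)&(W[:,2]<.066); print('pot',circ(W[s][:,:2],.025),s.sum())
s=(np.hypot(W[:,0]-.482,W[:,1]+.0624)<.035)&(W[:,2]>.05)&(W[:,2]<.12); print(np.percentile(W[s][:,2],99))
E
```

```text
t 19.5 p [ 0.4847 -0.063   0.2326] yaw 6.54 tilt 0.6 w 0.08 gf 0.0 F [-0.4  0.3  0.2]
to (.666,.0198,.22) [0.0617 0.1894 0.0142]
pot (array([ 0.48061037, -0.06143343]), np.float64(0.0006666176882655396)) 498
0.08777806081842189
```

>>> move_arm:
  deltas:
    - [0.08, [0.006, 0.0192, 0], [0, 0, 0]]
    - [0.08, [0.01, 0.032, 0], [0, 0, 0]]
    - [0.08, [0.0128, 0.0405, 0], [0, 0, 0]]
    - [0.08, [0.0128, 0.0405, 0], [0, 0, 0]]
    - [0.07, [0.01, 0.032, 0], [0, 0, 0]]
    - [0.06, [0.0062, 0.019, 0], [0, 0, 0]]
    - [0.06, [0.003, 0.009, 0.02], [0, 0, 0]]
    - [0.06, [0, 0, 0.03], [0, 0, 0]]
    - [0.06, [0, 0, 0], [0, 0, 0]]
    - [0.06, [0, 0, 0], [0, 0, 0]]
    - [0.06, [0, 0, 0], [0, 0, 0]]
    - [0.06, [0, 0, 0], [0, 0, 0]]

```text
t: 20.75
tool_pos: [0.6667, 0.0197, 0.1785]
orientation: [0.666, 0.746, 0.001, 0.001]
force: [0.5, -0.8, 0.0]
grip_width: 0.06
gripper_force: 0.0
```

```bash
python3 go.py "(.666,.0198,.099)"
```

```text
t 20.75 p [0.6667 0.0197 0.1785] yaw 6.52 tilt 0.15 w 0.06 gf 0.0 F [ 0.5 -0.8  0. ]
to (.666,.0198,.099) [ 0.0002 -0.0009  0.0795]
```

Commanded poses are accurate once settled.

>>> move_arm:
  deltas:
    - [0.06, [0, 0, 0.01], [0, 0, 0]]
    - [0.06, [0, 0, 0.02], [0, 0, 0]]
    - [0.06, [0, 0, 0.025], [0, 0, 0]]
    - [0.06, [0, 0, 0.015], [0, 0, 0]]
    - [0.06, [0, 0, 0.008], [0, 0, 0]]
    - [0.045, [0, 0, 0], [0, 0, 0]]
    - [0.04, [0, 0, 0], [0, 0, 0]]
    - [0.036, [0, 0, 0], [0, 0, 0]]
    - [0.033, [0, 0, 0], [0, 0, 0]]

```text
t: 21.65
tool_pos: [0.6667, 0.0199, 0.0999]
orientation: [0.666, 0.746, 0.001, 0.001]
force: [-0.4, 0.4, -0.8]
grip_width: 0.0337
gripper_force: 0.0
```

```bash
python3 go.py "(.666,.0198,.099)"
```

```text
t 21.65 p [0.6667 0.0199 0.0999] yaw 6.53 tilt 0.11 w 0.0337 gf 0.0 F [-0.4  0.4 -0.8]
to (.666,.0198,.099) [ 0.     -0.0007  0.0009]
```

>>> move_arm:
  deltas:
    - [0.031, [0, 0, 0], [0, 0, 0]]
    - [0.029, [0, 0, 0], [0, 0, 0]]
    - [0.027, [0, 0, 0], [0, 0, 0]]
    - [0.025, [0, 0, 0], [0, 0, 0]]
    - [0.023, [0, 0, 0], [0, 0, 0]]
    - [0.02, [0, 0, 0], [0, 0, 0]]
    - [0.015, [0, 0, 0], [0, 0, 0]]
    - [0.01, [0, 0, 0], [0, 0, 0]]
    - [0.01, [0, 0, 0], [0, 0, 0]]
    - [0.01, [0, 0, 0], [0, 0, 0]]
  force: 22

```text
t: 22.65
tool_pos: [0.6658, 0.0199, 0.0988]
orientation: [0.666, 0.746, -0.0, -0.0]
force: [-1.7, 0.8, -0.0]
grip_width: 0.0232
gripper_force: 22.0
```

```bash
python3 go.py "(.666,.0198,.26)" "(.4745,.0173,.26)"
```

```text
t 22.65 p [0.6658 0.0199 0.0988] yaw 6.53 tilt 0.03 w 0.0232 gf 22.0 F [-1.7  0.8 -0. ]
to (.666,.0198,.26) [-1.000e-04  1.000e-04 -1.612e-01]
to (.4745,.0173,.26) [ 0.0192 -0.1904 -0.1611]
```

>>> move_arm:
  deltas:
    - [0.01, [0, 0, -0.005], [0, 0, 0]]
    - [0.01, [0, 0, -0.015], [0, 0, 0]]
    - [0.01, [0, 0, -0.025], [0, 0, 0]]
    - [0.01, [0, 0, -0.025], [0, 0, 0]]
    - [0.01, [0, 0, -0.02], [0, 0, 0]]
    - [0.01, [0, 0, -0.01], [0, 0, 0]]
    - [0.01, [0.001, -0.01, 0], [0, 0, 0]]
    - [0.01, [0.002, -0.02, 0], [0, 0, 0]]
    - [0.01, [0.003, -0.03, 0], [0, 0, 0]]
    - [0.01, [0.0035, -0.035, 0], [0, 0, 0]]
    - [0.01, [0.0035, -0.035, 0], [0, 0, 0]]
    - [0.01, [0.003, -0.03, 0], [0, 0, 0]]

```text
t: 23.85
tool_pos: [0.5015, 0.0178, 0.1972]
orientation: [0.666, 0.746, -0.001, -0.002]
force: [0.0, 0.3, -1.5]
grip_width: 0.0228
gripper_force: 22.0
```

>>> move_arm:
  deltas:
    - [0.01, [0.002, -0.02, 0], [0, 0, 0]]
    - [0.01, [0.0012, -0.0104, 0], [0, 0, 0]]
    - [0.01, [0, 0, 0.01], [0, 0, 0]]
    - [0.01, [0, 0, 0.02], [0, 0, 0]]
    - [0.01, [0, 0, 0.02], [0, 0, 0]]
    - [0.01, [0, 0, 0.01], [0, 0, 0]]
    - [0.01, [0, 0, 0], [0, 0, 0]]
    - [0.01, [0, 0, 0], [0, 0, 0]]
    - [0.01, [0, 0, 0], [0, 0, 0]]
    - [0.01, [0, 0, 0], [0, 0, 0]]

```text
t: 24.85
tool_pos: [0.4755, 0.0173, 0.1396]
orientation: [0.666, 0.746, 0.001, 0.001]
force: [0.2, 0.6, -1.8]
grip_width: 0.0229
gripper_force: 22.0
```

```bash
python3 go.py "(.4745,.0173,.0988)"
```

```text
t 24.85 p [0.4755 0.0173 0.1396] yaw 6.53 tilt 0.1 w 0.0229 gf 22.0 F [ 0.2  0.6 -1.8]
to (.4745,.0173,.0988) [ 0.0002 -0.0011  0.0408]
```

```bash
cat > tilt.py <<'E'
import sys
from h import *
from cell import viewer
# args x y, then z0 z1 r triples
a=list(map(float,sys.argv[1:])); W=cloud(viewer.capture('scene')).reshape(-1,3)
for z0,z1,r in np.reshape(a[2:],(-1,3)):
    s=(np.hypot(W[:,0]-a[0],W[:,1]-a[1])<.035)&(W[:,2]>z0)&(W[:,2]<z1)
    if s.sum()>8: print(z0,z1,*circ(W[s][:,:2],r),s.sum())
E
python3 tilt.py .4745 .0173 .055 .07 .025 .1 .115 .025
```

```text
0.055 0.07 [0.47402587 0.0178771 ] 0.0006337259495355074 220
0.1 0.115 [0.4742123  0.01803944] 0.0005669704050326047 249
```

>>> move_arm:
  deltas:
    - [0.01, [0, 0, 0.01], [0, 0, 0]]
    - [0.01, [0, 0, 0.013], [0, 0, 0]]
    - [0.01, [0, 0, 0.008], [0, 0, 0]]
    - [0.01, [0, 0, 0.005], [0, 0, 0]]
    - [0.01, [0, 0, 0.002], [0, 0, 0]]
    - [0.01, [0, 0, 0.001], [0, 0, 0]]
    - [0.01, [0, 0, 0], [0, 0, 0]]
    - [0.01, [0, 0, 0], [0, 0, 0]]
    - [0.01, [0, 0, 0], [0, 0, 0]]
    - [0.01, [0, 0, 0], [0, 0, 0]]

```text
t: 25.9
tool_pos: [0.4749, 0.0173, 0.1001]
orientation: [0.666, 0.746, 0.0, 0.0]
force: [0.3, -0.6, -2.2]
grip_width: 0.0229
gripper_force: 22.0
```

```bash
python3 go.py "(.4745,.0173,.0988)"
```

```text
t 25.9 p [0.4749 0.0173 0.1001] yaw 6.53 tilt 0.03 w 0.0229 gf 22.0 F [ 0.3 -0.6 -2.2]
to (.4745,.0173,.0988) [ 0.     -0.0004  0.0013]
```

Upright. Lowering to contact.

>>> move_arm:
  deltas:
    - [0.01, [0, 0, 0.0005], [0, 0, 0]]
    - [0.01, [0, 0, 0.0005], [0, 0, 0]]
    - [0.01, [0, 0, 0.0004], [0, 0, 0]]
    - [0.01, [0, 0, 0], [0, 0, 0]]
    - [0.01, [0, 0, 0], [0, 0, 0]]

```text
t: 26.4
tool_pos: [0.4747, 0.0173, 0.0987]
orientation: [0.666, 0.746, 0.0, 0.0]
force: [-0.7, 0.6, 1.9]
grip_width: 0.023
gripper_force: 22.0
```

>>> move_arm:
  deltas:
    - [0.023, [0, 0, 0], [0, 0, 0]]
    - [0.025, [0, 0, 0], [0, 0, 0]]
    - [0.03, [0, 0, 0], [0, 0, 0]]
    - [0.04, [0, 0, 0], [0, 0, 0]]
    - [0.055, [0, 0, 0], [0, 0, 0]]
    - [0.06, [0, 0, 0], [0, 0, 0]]
    - [0.06, [0, 0, -0.01], [0, 0, 0]]
    - [0.06, [0, 0, -0.03], [0, 0, 0]]
    - [0.06, [0, 0, -0.04], [0, 0, 0]]
    - [0.07, [0, 0, -0.03], [0, 0, 0]]
    - [0.08, [0, 0, -0.01], [0, 0, 0]]
    - [0.08, [0, 0, 0], [0, 0, 0]]

```text
t: 27.6
tool_pos: [0.4756, 0.0173, 0.22]
orientation: [0.666, 0.746, 0.001, 0.002]
force: [-0.2, -0.1, -0.8]
grip_width: 0.0786
gripper_force: 0.0
```

>>> move_arm:
  deltas:
    - [0.08, [-0.0106, 0.0201, 0], [0, 0, 0]]
    - [0.08, [-0.02, 0.036, 0], [0, 0, 0]]
    - [0.08, [-0.022, 0.04, 0], [0, 0, 0]]
    - [0.08, [-0.022, 0.04, 0], [0, 0, 0]]
    - [0.075, [-0.016, 0.03, 0], [0, 0, 0]]
    - [0.075, [-0.012, 0.024, 0], [0, 0, 0]]
    - [0.075, [0, 0, 0.01], [0, 0, 0]]
    - [0.075, [0, 0, 0.02], [0, 0, 0]]
    - [0.075, [0, 0, 0.01], [0, 0, 0]]
    - [0.075, [0, 0, 0], [0, 0, 0]]
    - [0.075, [0, 0, 0], [0, 0, 0]]
    - [0.075, [0, 0, 0], [0, 0, 0]]

```text
t: 28.8
tool_pos: [0.6753, -0.0628, 0.1795]
orientation: [0.666, 0.746, 0.0, 0.001]
force: [0.3, 0.5, -0.0]
grip_width: 0.0752
gripper_force: 0.0
```

```bash
python3 go.py "(.675,-.063,.089)"; python3 tilt.py .4745 .0173 .055 .07 .025 .102 .12 .012; python3 tilt.py .675 -.063 .1 .12 .021 
```

```text
t 28.8 p [ 0.6753 -0.0628  0.1795] yaw 6.54 tilt 0.09 w 0.0752 gf 0.0 F [ 0.3  0.5 -0. ]
to (.675,-.063,.089) [-0.0001 -0.0005  0.0905]
0.055 0.07 [0.47301075 0.01821721] 0.0006037787993065993 221
0.102 0.12 [0.47336837 0.01791773] 0.000593335165036327 138
0.1 0.12 [ 0.67265336 -0.06249771] 0.00046682067148377977 320
```

Bottle standing upright; the mill is still where it was.

>>> move_arm:
  deltas:
    - [0.075, [0, 0, 0.01], [0, 0, 0]]
    - [0.075, [0, 0, 0.025], [0, 0, 0]]
    - [0.075, [0, 0, 0.025], [0, 0, 0]]
    - [0.075, [0, 0, 0.018], [0, 0, 0]]
    - [0.075, [0, 0, 0.01], [0, 0, 0]]
    - [0.06, [0, 0, 0.002], [0, 0, 0]]
    - [0.055, [0, 0, 0], [0, 0, 0]]
    - [0.052, [0, 0, 0], [0, 0, 0]]
    - [0.05, [0, 0, 0], [0, 0, 0]]
    - [0.05, [0, 0, 0], [0, 0, 0]]

```text
t: 29.9
tool_pos: [0.6758, -0.0631, 0.0894]
orientation: [0.666, 0.746, 0.0, 0.001]
force: [0.2, 0.5, -0.4]
grip_width: 0.0496
gripper_force: 0.0
```

```bash
python3 go.py "(.675,-.063,.089)"
```

```text
t 29.9 p [ 0.6758 -0.0631  0.0894] yaw 6.53 tilt 0.1 w 0.0496 gf 0.0 F [ 0.2  0.5 -0.4]
to (.675,-.063,.089) [ 0.0002 -0.0008  0.0004]
```

>>> move_arm:
  deltas:
    - [0.048, [0, 0, 0], [0, 0, 0]]
    - [0.046, [0, 0, 0], [0, 0, 0]]
    - [0.044, [0, 0, 0], [0, 0, 0]]
    - [0.042, [0, 0, 0], [0, 0, 0]]
    - [0.04, [0, 0, 0], [0, 0, 0]]
    - [0.035, [0, 0, 0], [0, 0, 0]]
    - [0.03, [0, 0, 0], [0, 0, 0]]
    - [0.03, [0, 0, 0], [0, 0, 0]]
    - [0.03, [0, 0, 0], [0, 0, 0]]
  force: 20

```text
t: 30.8
tool_pos: [0.675, -0.063, 0.0885]
orientation: [0.666, 0.746, -0.0, -0.0]
force: [-2.5, 0.1, 1.4]
grip_width: 0.0418
gripper_force: 20.0
```

```bash
python3 go.py "(.467,.097,.24)"
```

```text
t 30.8 p [ 0.675  -0.063   0.0885] yaw 6.53 tilt 0.03 w 0.0418 gf 20.0 F [-2.5  0.1  1.4]
to (.467,.097,.24) [ 0.1826 -0.1885 -0.1515]
```

>>> move_arm:
  deltas:
    - [0.03, [0, 0, -0.005], [0, 0, 0]]
    - [0.03, [0, 0, -0.02], [0, 0, 0]]
    - [0.03, [0, 0, -0.035], [0, 0, 0]]
    - [0.03, [0, 0, -0.04], [0, 0, 0]]
    - [0.03, [0, 0, -0.03], [0, 0, 0]]
    - [0.03, [0, 0, -0.015], [0, 0, 0]]
    - [0.03, [0, 0, -0.005], [0, 0, 0]]
    - [0.03, [0.01, -0.0103, 0], [0, 0, 0]]
    - [0.03, [0.02, -0.0206, 0], [0, 0, 0]]
    - [0.03, [0.027, -0.028, 0], [0, 0, 0]]
    - [0.03, [0.027, -0.028, 0], [0, 0, 0]]
    - [0.03, [0.027, -0.028, 0], [0, 0, 0]]

```text
t: 32.0
tool_pos: [0.5468, 0.0351, 0.2371]
orientation: [0.666, 0.746, -0.0, -0.001]
force: [-0.2, 0.8, -0.9]
grip_width: 0.0418
gripper_force: 20.0
```

>>> move_arm:
  deltas:
    - [0.03, [0.027, -0.028, 0], [0, 0, 0]]
    - [0.03, [0.02, -0.0206, 0], [0, 0, 0]]
    - [0.03, [0.015, -0.0155, 0], [0, 0, 0]]
    - [0.03, [0.0096, -0.0095, 0], [0, 0, 0]]
    - [0.03, [0, 0, 0.01], [0, 0, 0]]
    - [0.03, [0, 0, 0.025], [0, 0, 0]]
    - [0.03, [0, 0, 0.03], [0, 0, 0]]
    - [0.03, [0, 0, 0.025], [0, 0, 0]]
    - [0.03, [0, 0, 0.01], [0, 0, 0]]
    - [0.03, [0, 0, 0], [0, 0, 0]]
    - [0.03, [0, 0, 0], [0, 0, 0]]
    - [0.03, [0, 0, 0], [0, 0, 0]]

```text
t: 33.2
tool_pos: [0.4687, 0.0969, 0.1396]
orientation: [0.666, 0.746, 0.001, 0.001]
force: [-0.5, -0.2, -0.6]
grip_width: 0.0415
gripper_force: 20.0
```

```bash
python3 go.py "(.467,.097,.0885)"; python3 tilt.py .467 .097 .066 .078 .0235 .153 .168 .021
```

```text
t 33.2 p [0.4687 0.0969 0.1396] yaw 6.52 tilt 0.16 w 0.0415 gf 20.0 F [-0.5 -0.2 -0.6]
to (.467,.097,.0885) [ 0.0003 -0.0018  0.0511]
0.066 0.078 [0.46735521 0.09799304] 0.000775506428783726 191
0.153 0.168 [0.47931277 0.09731088] 0.0020121644165100074 204
```

>>> move_arm:
  deltas:
    - [0.03, [0, 0, 0.01], [0, 0, 0]]
    - [0.03, [0, 0, 0.018], [0, 0, 0]]
    - [0.03, [0, 0, 0.012], [0, 0, 0]]
    - [0.03, [0, 0, 0.006], [0, 0, 0]]
    - [0.03, [0, 0, 0.002], [0, 0, 0]]
    - [0.03, [0, 0, 0.001], [0, 0, 0]]
    - [0.03, [0, 0, 0], [0, 0, 0]]
    - [0.03, [0, 0, 0], [0, 0, 0]]
    - [0.03, [0, 0, 0], [0, 0, 0]]
    - [0.03, [0, 0, 0], [0, 0, 0]]

```text
t: 34.25
tool_pos: [0.4674, 0.097, 0.0897]
orientation: [0.666, 0.746, 0.0, 0.0]
force: [-0.8, -0.0, -0.8]
grip_width: 0.0421
gripper_force: 20.0
```

```bash
python3 go.py "(.467,.097,.0885)"
```

```text
t 34.25 p [0.4674 0.097  0.0897] yaw 6.53 tilt 0.04 w 0.0421 gf 20.0 F [-0.8 -0.  -0.8]
to (.467,.097,.0885) [ 0.0001 -0.0004  0.0012]
```

>>> move_arm:
  deltas:
    - [0.03, [0, 0, 0.0005], [0, 0, 0]]
    - [0.03, [0, 0, 0.0005], [0, 0, 0]]
    - [0.03, [0, 0, 0.0004], [0, 0, 0]]
    - [0.03, [0, 0, 0], [0, 0, 0]]
    - [0.03, [0, 0, 0], [0, 0, 0]]

```text
t: 34.75
tool_pos: [0.4672, 0.097, 0.0883]
orientation: [0.666, 0.746, 0.0, 0.0]
force: [-0.9, -0.3, 4.4]
grip_width: 0.0418
gripper_force: 20.0
```

Contact; releasing and rising clear.

>>> move_arm:
  deltas:
    - [0.042, [0, 0, 0], [0, 0, 0]]
    - [0.044, [0, 0, 0], [0, 0, 0]]
    - [0.048, [0, 0, 0], [0, 0, 0]]
    - [0.055, [0, 0, 0], [0, 0, 0]]
    - [0.07, [0, 0, 0], [0, 0, 0]]
    - [0.075, [0, 0, 0], [0, 0, 0]]
    - [0.075, [0, 0, -0.01], [0, 0, 0]]
    - [0.075, [0, 0, -0.03], [0, 0, 0]]
    - [0.075, [0, 0, -0.04], [0, 0, 0]]
    - [0.075, [0, 0, -0.04], [0, 0, 0]]
    - [0.075, [0, 0, -0.03], [0, 0, 0]]
    - [0.075, [0, 0, 0], [0, 0, 0]]

```text
t: 35.95
tool_pos: [0.4702, 0.0972, 0.2433]
orientation: [0.666, 0.746, 0.004, 0.004]
force: [0.2, 0.1, -0.5]
grip_width: 0.0751
gripper_force: 0.0
```

>>> move_arm:
  deltas:
    - [0.075, [0, -0.02, -0.01], [0, 0, 0]]
    - [0.075, [0, -0.04, 0], [0, 0, 0]]
    - [0.075, [0, -0.04, 0], [0, 0, 0]]
    - [0.075, [0, -0.02, 0], [0, 0, 0]]
    - [0.075, [0, 0, 0], [0, 0, 0]]

```text
t: 36.45
tool_pos: [0.3448, 0.0832, 0.2475]
orientation: [0.666, 0.746, -0.001, -0.001]
force: [0.5, 0.1, -0.4]
grip_width: 0.0747
gripper_force: 0.0
```

```bash
python3 go.py; python3 - <<'E'
from cell import viewer
import cv2
c=viewer.capture('scene'); cv2.imwrite('pics/scene_end.png',c['color'][:,:,::-1])
E
python3 tilt.py .467 .097 .055 .066 .017 .1 .12 .021; python3 tilt.py .4896 -.142 .03 .05 .021 .09 .103 .022; python3 tilt.py .4745 .0173 .03 .07 .025 .102 .12 .012; python3 tilt.py .482 -.0624 .025 .06 .025
```

```text
t 36.45 p [0.3448 0.0832 0.2475] yaw 6.53 tilt 0.09 w 0.0747 gf 0.0 F [ 0.5  0.1 -0.4]
0.055 0.066 [0.4650172  0.09767132] 0.0007674257310865476 133
0.1 0.12 [0.46533471 0.09802039] 0.000569684305797763 291
0.03 0.05 [ 0.48727115 -0.14104369] 0.0006108177267867363 220
0.09 0.103 [ 0.48706914 -0.14125119] 0.0007593322937984384 162
0.03 0.07 [0.4730333  0.01815017] 0.0006855570626560226 571
0.102 0.12 [0.4733241  0.01800716] 0.0006669832985489108 145
0.025 0.06 [ 0.48070934 -0.06149056] 0.0006922192662908236 472
```

View pics/scene_end.png

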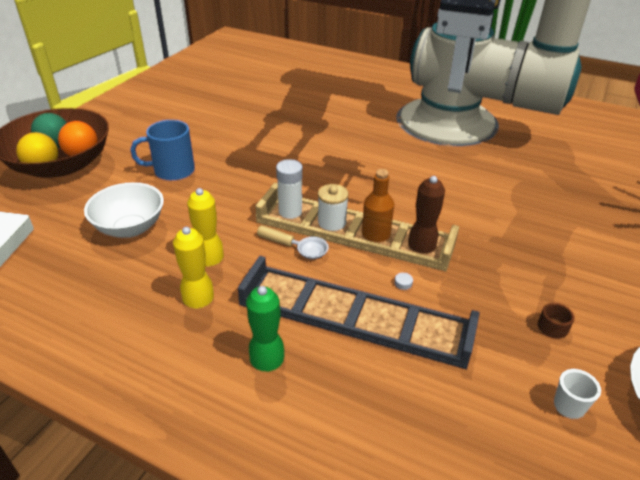

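All four stand upright in the rack: shaker (289,190), pot (333,208), bottle (378,208) and mill (428,215). From the robot's side that reads mill, bottle, pot, shaker, left to right, and the look-alikes are untouched.

```bash
python3 -c "
from cell import manip
print(manip.finish_job())"
```

```text
the job is handed in; nothing more can be done
None
```

The job is handed in at about 37 s: mill, bottle, pot and shaker stand upright in the table rack, left to right from the robot's side, the reverse of their caddy order.

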